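# Line up bench parts by height on the marked rack

## Task

Line up the small spray can, the oil bottle, the round tin and the black rubber bung on the four ringed marks of the plywood rack in order of height: the tallest on the mark beside the tall end post, down to the shortest on the mark beside the short end post. Stand each one upright in the middle of its ring, and leave the wooden block and the small cam lock where they are.

Things in the scene. Friction and masses are not known exactly. Their poses are not given: they have to be found in the camera images.
- spray_can: Small upright spray can, 53 mm in diameter and 152 mm tall, dark body (up to 114 mm) and black cap (49 mm in diameter at 114 mm, 47 mm at 140 mm, rounded above). Origin: centre of its underside; z up. Starts on the white appliance lid, level with the bench (z = 0).
- bottle: Small oil bottle, tan round body with a thin dark brown spout on top, standing. 113 mm tall in all: body 39 mm in diameter with upright sides up to 49 mm, sloping shoulder to 70 mm, neck collar 18 mm in diameter from 70 to 82 mm up, then a thin spout tapering from 8 to 4 mm. It can be lifted by the neck collar. Origin: centre of its underside; z up. Starts on the white appliance lid, level with the bench (z = 0).
- tin: Round shut tin, yellow-brown, 50 mm in diameter and 29 mm tall, lying flat on its base. Origin: centre of its underside; z up. It does not open. Starts on the white appliance lid, level with the bench (z = 0).
- bung: Black round rubber bung, slightly tapered, up to 29 mm in diameter, 20 mm tall, standing with its flat ends up and down. Origin: centre of its underside; z up. Starts on the white appliance lid, level with the bench (z = 0).
- block: Bystander, to be left where it is: plain brown hardwood block, 42 (x) x 70 (y) x 30 (z) mm. Origin: centre of its underside. Starts on the white appliance lid, level with the bench (z = 0).
- cam_lock: Bystander, to be left where it is: small grey metal cam lock lying on its side, about 36 x 36 x 36 mm. Origin: centre of its underside. Starts on the white appliance lid, level with the bench (z = 0).
- rack: Fixed plywood board on the workbench, 90 mm wide (its x), 336 mm long (its y), its flat top 45 mm above the bench (15 mm board on three wooden cross battens), with four black ring marks (60 mm outside diameter, a dot in the middle) in a row along its y axis at y = -105, -35, +35 and +105 mm, x = 0; end posts stand at y = -150 and +150 mm, which post at which end varies. Origin: centre of its underside, at bench height; the marks are on its top, 45 mm above the origin.
- post_tall: Tall end post: steel pin 55 mm high, 13 mm in diameter with a slightly wider head and a 22 mm foot, fixed at one end of the rack. Origin: centre of its foot, on the rack's top face. The nearest mark's centre is 45 mm away, the others 115, 185 and 255 mm.
- post_short: Short end post: the same steel pin but only 16 mm high, fixed at the other end of the rack. Origin: centre of its foot, on the rack's top face.
There are look-alikes about, which are no part of the job. What is shaped like the bung but yellow is not meant.

How it is judged:
At the end, for the whole second after the job is handed in: From tall to short end post stand spray can, bottle, tin, bung, each on the board within 12 mm of its mark's centre along and across the rack, upright within 0.1 rad, released (under 0.05 N) and at rest (under 20 mm/s); block and cam lock are within 25 mm of their starts (x of spray_can in the frame of rack between -0.012 and 0.012 m and horizontal distance between spray_can and post_tall between 0.033 and 0.057 m and horizontal distance between spray_can and post_short below 0.267 m and height (world z) of spray_can between 0.042 and 0.049 m and angle between each of spray_can, bottle, tin, bung's own z axis and vertical below 0.1 rad and linear speed of each of spray_can, bottle, tin, bung below 0.02 m/s and contact force between each of spray_can, bottle, tin, bung and the fingers below 0.05 N and x of bottle in the frame of rack between -0.012 and 0.012 m and horizontal distance between bottle and post_tall between 0.103 and 0.127 m and horizontal distance between bottle and post_short below 0.197 m and height (world z) of bottle between 0.042 and 0.049 m and x of tin in the frame of rack between -0.012 and 0.012 m and horizontal distance between tin and post_tall between 0.173 and 0.197 m and horizontal distance between tin and post_short below 0.127 m and height (world z) of tin between 0.042 and 0.049 m and x of bung in the frame of rack between -0.012 and 0.012 m and horizontal distance between bung and post_tall between 0.243 and 0.267 m and horizontal distance between bung and post_short below 0.057 m and height (world z) of bung between 0.042 and 0.049 m and distance of each of block, cam_lock from where it was at the start of the episode below 0.025 m); the robot touches nothing.
It fails at once if the wooden block or the cam lock was pushed or carried more than 25 mm from its place (distance of any of block, cam_lock from where it was at the start of the episode above 0.025 m).
It also fails if it takes over 115 s, if anything falls off the work surface, if the arm or the gripper's body presses on something with over 40 N, if the wrist force passes 120 N, or if a joint passes its speed limit or range.

## Robot

A 6-joint arm with a two-finger parallel gripper is mounted at the origin on a cart in front of the work surface, level with it; the furniture and walls round the work are solid. World frame = base frame: x ahead of the robot, y to its left, z up, the work surface at z = 0. Lengths are in m, angles in rad, forces in N, time in s.
With the tool pointing down it reaches from about 0.35 to 0.875 m from the base axis. Payload 15.5 kg.
Tool frame: the origin (TCP) lies between the finger pads; the fingertips stand 11 mm ahead of it and the grasp point (between the pads) lies 8 mm behind it (nose_length is the distance from the TCP to the fingertips, in m); z points along the fingers, y is the line along which they close (so a half turn about z gives the same grasp; the last joint's range is limited). The gripper opens to 85 mm and grips with 20 to 120 N. Pads are 22 mm wide; open, the fingers measure 114 mm over their backs; the gripper's body (76 mm by 85 mm) begins 54 mm behind the grasp point. The pads swing forward as they close: fully open they stand 13 mm farther back than shut.
Start: joints at [-1.429, 0.494, 1.345, -0, 1.302, -0.096], TCP at [0.147, -0.607, 0.242] pointing down, gripper open.
Joint ranges: [-2.91, 2.91], [-0.82, 2.16], [0.22, 2.67], [-1.22, 4.37], [0.12, 2.79], [-3.08, 3.08]. Speed limits (rad/s): [1.89, 1.89, 2.57, 3.01, 3.01, 3.01].

## Interface

Orientations are given as a rotation vector (axis times angle).
In Python, from cell import * gives the robot as it stands.
- The arm moves only by the tool drive_tool, never from a script. Its arguments are lists of equal length, an entry for each row: "dp": the shift along the tool's x, y, z in units of 25 mm (1.0 is 25 mm), a list of three; "rot": the turn, a rotation vector about the tool's x, y, z in units of 6 degrees (1.0 is 6 degrees), a list of three; "fingers": the finger opening in mm, from 0 to 85.4. A call has 1 to 20 rows; each row shifts and turns the commanded pose from where the row before left it, along the tool's axes as they then stand; what a row does not reach is not made up. A row lasts 1/8 s, in which the tool goes at most 62.5 mm and 10.7 degrees, less where a joint would pass 70% of its speed; a pose out of reach is approached as far as the arm can. A call is refused whole if a number of a shift passes 1 or a number of a turn 1, either way. A call with a gripper value outside its range is refused whole. The fingers move at their own pace and stop on an object; "newtons" is the grip in N (left out, the last holds). Time passes only in rows, so rows that do not move let the fingers close. It gives the time, the measured TCP pose, the force, the opening and the grip force at its end, in the units of the state.
- observe(): the state, without advancing time (a new reading comes with each control period).
- grab_frame(name): name is "scene" or "top" or "wrist"; returns a dict with "frame" (480x640x3 uint8, red, green, blue), "range_z" (480x640 float32, m along the optical axis (not along the pixel's ray), 0 where there is no reading), "intrinsics" (3x3 intrinsics, pixels), "k1" (the pictures are not rectified: a ray, as slopes to the right and down, at radius r is drawn at 1 + k1 r^2 times it, then the intrinsics apply), "eye" and "attitude" of the camera in the world. Camera axes: x right, y down, z forward; pixel columns grow to the right and rows downward; lengths in m; the calibration is good to about 2 mm. A picture is of the moment at which its call begins.
- finish_job(): hands the job in; it is judged then, once.
The state is a dict: "time_s": time; "joints": joint angles; "joint_vel": joint speeds; "joint_torque": joint torques, N m; "eef_pos": TCP position; "tcp_rot": TCP orientation; "wrist_force": force on the tool from outside, world axes, zero at the start; "ft_torque": the same for the moment, N m; "width": opening from 0.0 (shut) to 1.0 (fully open); "grasp_force": force on a finger pad.
Only numpy, scipy, OpenCV 4.12 (cv2) and the standard library are available. Lean on these libraries where they do the work, as an engineer would, in place of code of your own. Each camera call takes 0.05 s, during which the arm holds its last target. There are 200 camera calls.

## Working session

There is one attempt and no reset: what is moved stays moved. The work goes in short steps, Python scripts to look and compute and a tool call to move; the robot and the scene stay as the last step left them, time stands still between calls to the robot, and variables do not carry over. Pictures are saved under pics/ and viewed, at most 14 in all, crops included, and the job is handed in when it is done.

Besides the shell and the picture viewer there is one more tool, called after "Call:" as name(argument=value, ...), one argument or row to a line, values as JSON. drive_tool: Moves the arm, as the interface text tells. Its arguments: {"type":"object","properties":{"dp":{"type":"array","items":{"type":"array","items":{"type":"number"}}},"rot":{"type":"array","items":{"type":"array","items":{"type":"number"}}},"fingers":{"type":"array","items":{"type":"number"}},"newtons":{"type":"number"}},"required":["dp","rot","fingers"]}

```bash
ls; mkdir -p pics; cat > h.py <<'E'
from cell import *
import numpy as np, cv2
from scipy.spatial.transform import Rotation as R
def att(f):
    a=np.array(f["attitude"],float)
    return a if a.shape==(3,3) else R.from_rotvec(a).as_matrix()
def load(n):
    return np.load(f"pics/{n}.npy",allow_pickle=True).item()
def snap(cam,n):
    f=grab_frame(cam); np.save(f"pics/{n}.npy",f,allow_pickle=True)
    cv2.imwrite(f"pics/{n}.png",f["frame"][:,:,::-1]); return f
def ray(f,u,v):
    K=np.array(f["intrinsics"]); d=np.array([f["k1"],0,0,0],float)
    p=cv2.undistortPoints(np.array([[[u,v]]],float),K,d)[0,0]
    return np.array([p[0],p[1],1.0])
def atz(f,u,v,z):
    d=att(f)@ray(f,u,v); e=np.array(f["eye"]); return e+d*(z-e[2])/d[2]
def pt(f,u,v):
    return np.array(f["eye"])+att(f)@ray(f,u,v)*f["range_z"][int(v),int(u)]
def cloud(f):
    K=np.array(f["intrinsics"]); h,w=f["range_z"].shape
    u,v=np.meshgrid(np.arange(w),np.arange(h))
    p=cv2.undistortPoints(np.stack([u,v],-1).reshape(-1,1,2).astype(float),K,np.array([f["k1"],0,0,0],float)).reshape(h,w,2)
    z=f["range_z"]; c=np.dstack([p*z[...,None],z])
    return c@att(f).T+np.array(f["eye"])
E
python3 - <<'E'
from h import *
for c in ("top","scene"):
    f=snap(c,c+"0"); print(c,f["eye"],f["attitude"],f["k1"])
print(observe())
E
```

```text
pics
top [ 0.45626675 -0.12236784  1.39153216] [-2.18612731  2.1944841  -0.07251355] 0.0037826601329623735
scene [-0.30876606  0.42929435  0.61477213] [-1.1846933   2.03269864 -1.21825833] -0.07141932996626982
{'time_s': 0.1, 'joints': array([-1.42851682e+00,  4.94142767e-01,  1.34605839e+00,  9.09415408e-06,
        1.30249260e+00, -9.55106979e-02]), 'joint_vel': array([-0.00051944, -0.00282335, -0.00066851,  0.00111907, -0.00055611,
       -0.00047598]), 'joint_torque': array([ 1.06819487e-03, -8.83593822e+01, -3.84559751e+01, -1.59178044e-04,
        5.27737851e-03,  3.52866903e-05]), 'eef_pos': array([ 0.14717831, -0.60711077,  0.24175002]), 'tcp_rot': array([-3.11832116e+00, -3.72506225e-01,  2.66647814e-05]), 'wrist_force': array([ 0.51963927, -1.01616191, -0.04760615]), 'ft_torque': array([0.04769109, 0.00548743, 0.00761508]), 'grasp_force': 0.0, 'width': 1.0023886780463085}
```

View pics/top0.png

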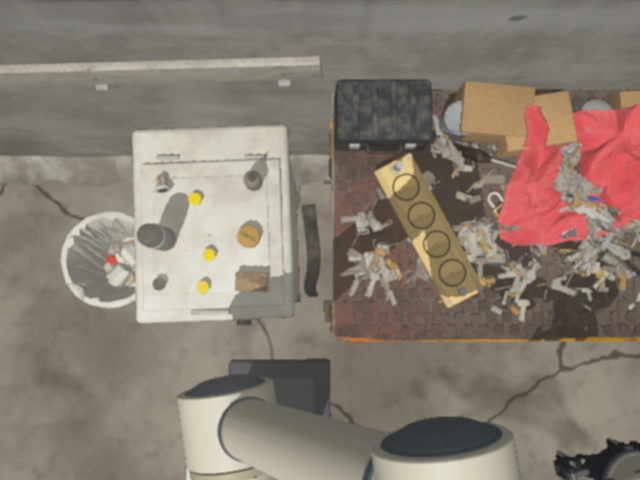

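View pics/scene0.png

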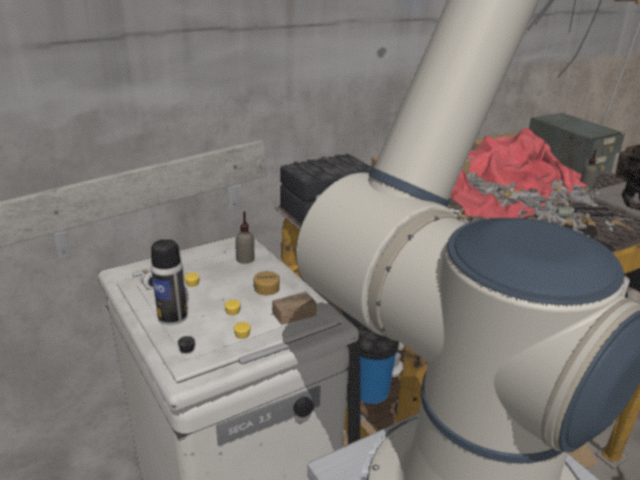

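The top view shows the can near (152,235), the bottle (253,180), the tin (249,235) and the block (252,280). The black bung is near (160,283), the cam lock (163,182), and the yellow look-alikes are at (195,199), (209,255) and (204,286). The rack runs from (400,165) to (465,295). I'll enlarge both areas.

```bash
python3 - <<'E'
from h import *
f=load("top0"); im=f["frame"][:,:,::-1]
a=cv2.resize(im[150:310,130:290],None,fx=3.7,fy=3.7,interpolation=cv2.INTER_CUBIC)
b=cv2.resize(im[145:310,365:485],None,fx=3.6,fy=3.6,interpolation=cv2.INTER_CUBIC)
cv2.imwrite("pics/lid.png",a);cv2.imwrite("pics/rack.png",b)
c=cloud(f)
for n,(u,v) in dict(can=(152,235),tin=(249,235),bung=(160,283),bot=(253,180),block=(252,280),cam=(163,182),lid=(220,215),rack=(428,230),rackA=(400,168),rackB=(461,292),clut=(375,265),yel=(195,199)).items(): print(n,c[v,u].round(3))
E
```

```text
can [0.544 0.199 0.15 ]
tin [0.552 0.018 0.03 ]
bung [0.448 0.213 0.023]
bot [0.665 0.005 0.082]
block [0.454 0.012 0.03 ]
cam [0.67  0.209 0.024]
lid [ 0.599  0.087 -0.001]
rack [ 0.56  -0.371  0.044]
rackA [ 0.689 -0.306  0.083]
rackB [ 0.427 -0.436  0.06 ]
clut [ 0.486 -0.259  0.01 ]
yel [0.633 0.139 0.022]
```

View pics/lid.png

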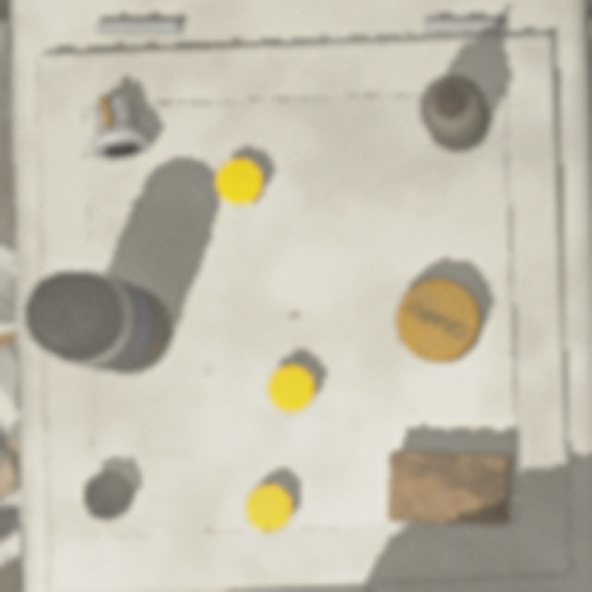

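View pics/rack.png

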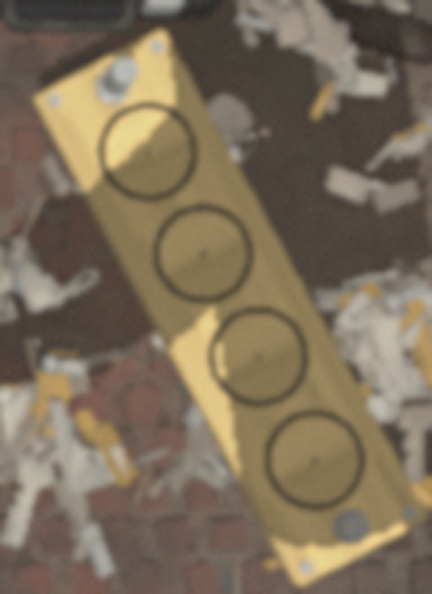

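The candidates for the bung are the black one at top (160,283) and the yellow ones at (195,199), (209,255) and (204,286). The crop confirms that only (160,283) is black, so that's the bung. The tall post is at the upper (far) end, around (398,166). The ring centres in the rack crop are (148,152), (203,253), (258,357) and (315,460).

```bash
cat > m.py <<'E'
from h import *
f=load("top0"); c=cloud(f); 
M=np.array([atz(f,365+u/3.6-.36,145+v/3.6-.36,.045)[:2] for u,v in [(148,152),(203,253),(258,357),(315,460)]])
d=(M[0]-M[3]); d/=np.linalg.norm(d); s=np.array([105,35,-35,-105])/1e3
fit=M.mean(0)+s[:,None]*d
E
python3 - <<'E'
from m import *
print("marks",M.round(4).tolist(),"fit",fit.round(4).tolist(),"axis deg",np.degrees(np.arctan2(d[1],d[0])))
def ctr(n,u,v,r,z0,z1):
    p=c[v-r:v+r+1,u-r:u+r+1].reshape(-1,3); p=p[(p[:,2]>z0)&(p[:,2]<z1)]
    (x,y),rad=cv2.minEnclosingCircle((p[:,:2]*1000).astype(np.float32))
    print(n,"mean",p.mean(0).round(4),"circ",x,y,rad,len(p))
ctr("can",152,235,16,.135,.16);ctr("tin",249,235,16,.02,.035);ctr("bung",160,283,9,.014,.03);ctr("bot",253,180,9,.066,.09);ctr("botlow",253,180,14,.03,.066)
ctr("block",252,280,22,.02,.04);ctr("yel",204,286,9,.014,.03);ctr("cam",163,182,14,.01,.05)
for n,(u,v,z) in dict(can=(78,316,.146),tin=(440,319,.029),bung=(109,496,.020),bot=(452,100,.08)).items(): print(n,atz(f,130+u/3.7-.36,150+v/3.7-.36,z).round(4))
o=observe(); print(R.from_rotvec(o["tcp_rot"]).as_matrix().round(3))
E
```

```text
marks [[0.6545, -0.3237], [0.5931, -0.3561], [0.5303, -0.3882], [0.4684, -0.4213]] fit [[0.6546, -0.3236], [0.5926, -0.3561], [0.5306, -0.3886], [0.4686, -0.4211]] axis deg 27.663157136478418
can mean [0.546  0.2074 0.1485] circ 546.3078002929688 209.23008728027344 24.032886505126953 448
tin mean [0.5504 0.0194 0.0283] circ 550.2929077148438 19.884923934936523 25.680971145629883 409
bung mean [0.4472 0.2182 0.0204] circ 447.28692626953125 218.2723388671875 14.378868103027344 134
bot mean [0.6716 0.0083 0.0802] circ 670.491455078125 9.39953327178955 14.020315170288086 66
botlow mean [0.669  0.0066 0.0559] circ 672.8742065429688 9.003767013549805 19.482097625732422 198
block mean [0.4513 0.0131 0.0301] circ 451.77947998046875 13.640170097351074 39.60055923461914 628
yel mean [0.4404 0.1199 0.0199] circ 440.1536865234375 119.94628143310547 14.141386985778809 132
cam mean [0.6654 0.2131 0.0258] circ 663.3787231445312 206.3014678955078 27.544193267822266 212
can [0.5444 0.2028 0.146 ]
tin [0.5501 0.0194 0.029 ]
bung [0.4464 0.2159 0.02  ]
bot [0.6723 0.0076 0.08  ]
[[ 0.972  0.236 -0.   ]
 [ 0.236 -0.972  0.001]
 [ 0.    -0.001 -1.   ]]
```

Call:
drive_tool(
  dp=[
    [0, 0, 0],
    [0, 0, 0],
    [0, 0, 0],
    [1, -0.4, 0],
    [1, -0.4, 0],
    [1, -0.4, 0],
    [1, -0.4, 0],
    [1, -0.4, 0],
    [1, -0.4, 0],
    [1, -0.4, 0],
    [1, -0.4, 0],
    [1, -0.4, 0],
    [1, -0.4, 0],
    [1, -0.4, 0],
    [1, -0.4, 0],
    [1, -0.4, 0],
    [1, -0.4, 0],
    [1, -0.4, 0],
    [1, -0.4, 0],
    [1, -0.4, 0],
  ],
  rot=[
    [0, 0, -0.78],
    [0, 0, -0.78],
    [0, 0, -0.78],
    [0, 0, 0],
    [0, 0, 0],
    [0, 0, 0],
    [0, 0, 0],
    [0, 0, 0],
    [0, 0, 0],
    [0, 0, 0],
    [0, 0, 0],
    [0, 0, 0],
    [0, 0, 0],
    [0, 0, 0],
    [0, 0, 0],
    [0, 0, 0],
    [0, 0, 0],
    [0, 0, 0],
    [0, 0, 0],
    [0, 0, 0],
  ],
  fingers=[60, 60, 60, 60, 60, 60, 60, 60, 60, 60, 60, 60, 60, 60, 60, 60, 60, 60, 60, 60],
  newtons=40,
)

```text
time_s: 2.6
eef_pos: [0.4453, -0.2578, 0.2424]
tcp_rot: [3.05, 0.752, 0.0]
wrist_force: [-0.3, -0.7, -0.1]
width: 0.703
grasp_force: 0.0
```

Call:
drive_tool(
  dp=[
    [1, -0.4, 0],
    [1, -0.4, 0],
    [1, -0.4, 0],
    [1, -0.4, 0],
    [1, -0.4, 0],
    [1, -0.4, 0],
    [1, -0.4, 0],
    [1, -0.4, 0],
    [0, 0, 0],
  ],
  rot=[
    [0, 0, 0],
    [0, 0, 0],
    [0, 0, 0],
    [0, 0, 0],
    [0, 0, 0],
    [0, 0, 0],
    [0, 0, 0],
    [0, 0, 0],
    [0, 0, 0],
  ],
  fingers=[60, 60, 60, 60, 60, 60, 60, 60, 60],
)

```text
time_s: 3.72
eef_pos: [0.5852, -0.0936, 0.2422]
tcp_rot: [-3.049, -0.755, -0.0]
wrist_force: [-0.5, -0.6, -1.4]
width: 0.704
grasp_force: 0.0
```

```bash
cat >> h.py <<'E'
def go(x,y,z):
    o=observe(); A=R.from_rotvec(o["tcp_rot"]).as_matrix()
    print("t",o["time_s"],"pos",o["eef_pos"].round(4),"yaw",np.degrees(np.arctan2(A[1,0],A[0,0])).round(2),"tilt",A[:2,2].round(4),"w",round(o["width"]*85.4,1),"g",o["grasp_force"])
    print("units to",(x,y,z),(A.T@(np.array([x,y,z])-o["eef_pos"])/.025).round(2))
E
python3 - <<'E'
from h import *
f=snap("wrist","w1"); print(f["eye"])
go(.672,.009,.15)
E
```

```text
[ 0.65145173 -0.05715125  0.37403863]
t 3.775 pos [ 0.5846 -0.0945  0.2422] yaw 27.77 tilt [-0.0002 -0.    ] w 60.0 g 0.0
units to (0.672, 0.009, 0.15) [ 5.02 -2.03  3.69]
```

View pics/w1.png

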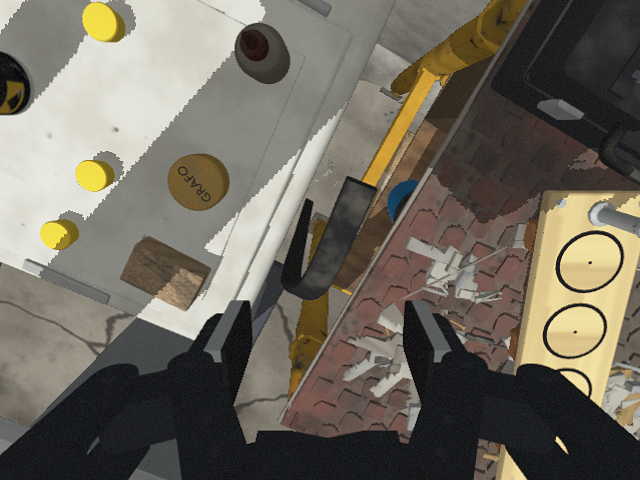

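The wrist view shows the bottle at (262,52) with its brown spout or collar at (254,43), the tin at (198,181), and rack marks at (590,262) and (575,331). I'll cross-check these against the top view.

```bash
python3 - <<'E'
from h import *
f=load("w1"); c=cloud(f)
print("tin",atz(f,198,181,.029).round(4),"m1",atz(f,590,262,.045).round(4),"m2",atz(f,575,331,.045).round(4))
p=c[15:95,225:300].reshape(-1,3)
for a,b in ((.03,.05),(.066,.072),(.078,.086),(.09,.12)):
    q=p[(p[:,2]>a)&(p[:,2]<b)]
    if len(q): print(a,q.mean(0).round(4),(q[:,:2].max(0)+q[:,:2].min(0))/2,np.ptp(q[:,:2],axis=0),len(q))
E
```

```text
tin [0.554  0.0207 0.029 ] m1 [ 0.655  -0.3228  0.045 ] m2 [ 0.593 -0.355  0.045]
0.03 [ 0.6688 -0.0032  0.0419] [0.67286885 0.00335829] [0.03885153 0.02256495] 175
0.066 [0.6699 0.0043 0.071 ] [0.6705291  0.00639274] [0.01390585 0.00789459] 16
0.078 [0.6722 0.0096 0.0831] [0.67267333 0.01119763] [0.01790184 0.01779209] 440
0.09 [0.6722 0.0095 0.1038] [0.67245398 0.00997753] [0.0066982  0.00501245] 162
```

Call:
drive_tool(
  dp=[
    [1, -0.41, 0],
    [1, -0.41, 0],
    [1, -0.41, 0],
    [1, -0.41, 0],
    [1.0, -0.41, 0],
    [0.06, 0, 0.6],
    [0, 0, 1],
    [0, 0, 1],
    [0, 0, 1],
    [0, 0, 1],
    [0, 0, 0.6],
    [0, 0, 0],
  ],
  rot=[
    [0, 0, 0],
    [0, 0, 0],
    [0, 0, 0],
    [0, 0, 0],
    [0, 0, 0],
    [0, 0, 0],
    [0, 0, 0],
    [0, 0, 0],
    [0, 0, 0],
    [0, 0, 0],
    [0, 0, 0],
    [0, 0, 0],
  ],
  fingers=[50, 50, 50, 50, 50, 50, 50, 50, 50, 50, 50, 50],
)

```text
time_s: 5.28
eef_pos: [0.6719, 0.0079, 0.1113]
tcp_rot: [-3.05, -0.75, 0.003]
wrist_force: [-0.8, 0.2, 0.1]
width: 0.586
grasp_force: 0.0
```

```bash
python3 - <<'E'
from h import *
go(.6724,.010,.082)
E
```

```text
t 5.275 pos [0.6719 0.0079 0.1113] yaw 27.64 tilt [-0.0022  0.0001] w 50.0 g 0.0
units to (0.6724, 0.01, 0.082) [ 0.06 -0.06  1.17]
```

Call:
drive_tool(
  dp=[
    [0.06, -0.06, 0.57],
    [0, 0, 0.6],
    [0, 0, 0],
    [0, 0, 0],
    [0, 0, 0],
    [0, 0, 0],
    [0, 0, 0],
    [0, 0, 0],
    [0, 0, 0],
  ],
  rot=[
    [0, 0, 0],
    [0, 0, 0],
    [0, 0, 0],
    [0, 0, 0],
    [0, 0, 0],
    [0, 0, 0],
    [0, 0, 0],
    [0, 0, 0],
    [0, 0, 0],
  ],
  fingers=[50, 50, 50, 10, 10, 10, 10, 10, 10],
)

```text
time_s: 6.4
eef_pos: [0.674, 0.0103, 0.0836]
tcp_rot: [3.05, 0.751, 0.002]
wrist_force: [-0.5, 1.2, 6.4]
width: 0.181
grasp_force: 39.5
```

```bash
python3 - <<'E'
from h import *
go(.593,-.3556,.24)
E
```

```text
t 6.4 pos [0.674  0.0103 0.0836] yaw 27.66 tilt [ 0.0011 -0.    ] w 15.5 g 39.500682370271534
units to (0.593, -0.3556, 0.24) [-9.66 11.46 -6.26]
```

Call:
drive_tool(
  dp=[
    [0, 0, -0.5],
    [0, 0, -1],
    [0, 0, -1],
    [0, 0, -1],
    [0, 0, -1],
    [0, 0, -1],
    [0, 0, -0.5],
    [0, 0, 0],
  ],
  rot=[
    [0, 0, 0],
    [0, 0, 0],
    [0, 0, 0],
    [0, 0, 0],
    [0, 0, 0],
    [0, 0, 0],
    [0, 0, 0],
    [0, 0, 0],
  ],
  fingers=[10, 10, 10, 10, 10, 10, 10, 10],
)

```text
time_s: 7.4
eef_pos: [0.6738, 0.0103, 0.2338]
tcp_rot: [3.05, 0.751, 0.002]
wrist_force: [0.6, 0.4, -1.6]
width: 0.18
grasp_force: 39.2
```

```bash
python3 - <<'E'
from h import *
go(.593,-.3556,.24)
f=snap("wrist","w2"); s=snap("scene","s2")
im=np.hstack([cv2.resize(f["frame"],(500,375)), cv2.resize(s["frame"][80:380,120:420],(300,300))[:,:,:].copy() if 0 else cv2.copyMakeBorder(cv2.resize(s["frame"][100:350,150:400],(300,300)),0,75,0,0,cv2.BORDER_CONSTANT)])
cv2.imwrite("pics/c2.png",im[:,:,::-1])
E
```

```text
t 7.4 pos [0.6738 0.0103 0.2338] yaw 27.67 tilt [ 0.0013 -0.0001] w 15.4 g 39.167435501294676
units to (0.593, -0.3556, 0.24) [-9.66 11.46 -0.25]
```

View pics/c2.png

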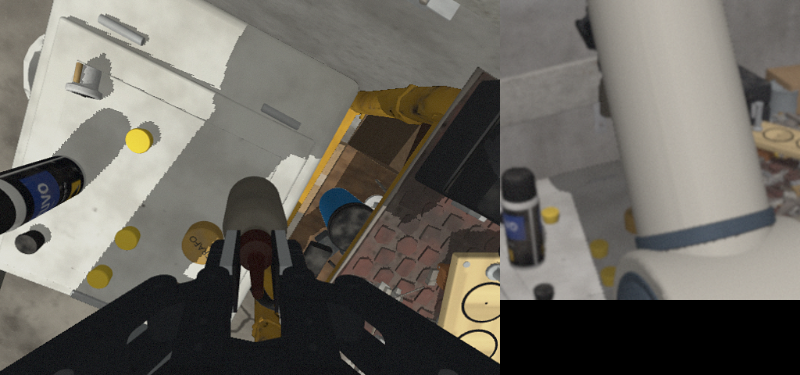

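The bottle hangs in the grip with its body at (255,205). I'll check its tilt from the depth data.

```bash
python3 - <<'E'
from h import *
f=load("w2"); c=cloud(f); o=observe(); A=R.from_rotvec(o["tcp_rot"]).as_matrix()
s=640/500
p=c[int(175*s):int(240*s),int(222*s):int(288*s)].reshape(-1,3)
q=(p-o["eef_pos"])@A
q=q[(abs(q[:,0])<.05)&(abs(q[:,1])<.03)&(q[:,2]<.11)&(q[:,2]>-.01)]
for a in np.arange(0.0,.1,.01):
    r=q[(q[:,2]>a)&(q[:,2]<a+.01)]
    if len(r)>5: print(a.round(3),len(r),"x",np.percentile(r[:,0],[50,98]).round(4),"y",np.percentile(r[:,1],[2,98]).round(4))
E
```

```text
0.0 620 x [0.0094 0.0125] y [-0.0143  0.0127]
0.01 660 x [0.0085 0.0127] y [-0.0112  0.0079]
0.02 1946 x [0.013  0.0188] y [-0.0186  0.0156]
0.03 707 x [0.0175 0.0203] y [-0.0199  0.0171]
0.04 449 x [0.0183 0.0205] y [-0.019   0.0151]
0.05 373 x [0.0186 0.0206] y [-0.0191  0.0153]
0.06 319 x [0.0186 0.0207] y [-0.0195  0.015 ]
0.07 261 x [0.0189 0.0209] y [-0.0193  0.0147]
```

Call:
drive_tool(
  dp=[
    [-0.8, 0.95, -0.05],
    [-0.8, 0.95, -0.05],
    [-0.8, 0.95, 0],
    [-0.8, 0.95, 0],
    [-0.8, 0.95, 0],
    [-0.8, 0.95, 0],
    [-0.8, 0.95, 0],
    [-0.8, 0.95, 0],
    [-0.8, 0.95, 0],
    [-0.8, 0.95, 0],
    [-0.8, 0.95, 0],
    [-0.8, 0.95, 0],
    [0, 0, 0],
    [0, 0, 0],
  ],
  rot=[
    [0, 0, 0],
    [0, 0, 0],
    [0, 0, 0],
    [0, 0, 0],
    [0, 0, 0],
    [0, 0, 0],
    [0, 0, 0],
    [0, 0, 0],
    [0, 0, 0],
    [0, 0, 0],
    [0, 0, 0],
    [0, 0, 0],
    [0, 0, 0],
    [0, 0, 0],
  ],
  fingers=[10, 10, 10, 10, 10, 10, 10, 10, 10, 10, 10, 10, 10, 10],
)

```text
time_s: 9.25
eef_pos: [0.5931, -0.3529, 0.2346]
tcp_rot: [-3.049, -0.75, 0.001]
wrist_force: [0.2, -0.4, -0.7]
width: 0.184
grasp_force: 39.2
```

```bash
python3 - <<'E'
from h import *
go(.593,-.3556,.129)
E
```

```text
t 9.25 pos [ 0.5931 -0.3529  0.2346] yaw 27.65 tilt [-0.0012  0.0012] w 15.7 g 39.178937175893225
units to (0.593, -0.3556, 0.129) [-0.05  0.1   4.22]
```

Call:
drive_tool(
  dp=[
    [-0.05, 0.1, 0.5],
    [0, 0, 1],
    [0, 0, 1],
    [0, 0, 0.7],
    [0, 0, 0.4],
    [0, 0, 0.3],
    [0, 0, 0.2],
    [0, 0, 0],
  ],
  rot=[
    [0, 0, 0],
    [0, 0, 0],
    [0, 0, 0],
    [0, 0, 0],
    [0, 0, 0],
    [0, 0, 0],
    [0, 0, 0],
    [0, 0, 0],
  ],
  fingers=[10, 10, 10, 10, 10, 10, 10, 10],
)

```text
time_s: 10.25
eef_pos: [0.5934, -0.3563, 0.1331]
tcp_rot: [3.05, 0.751, 0.0]
wrist_force: [-0.1, -0.4, -0.9]
width: 0.188
grasp_force: 39.2
```

Call:
drive_tool(
  dp=[
    [0, 0, 0.1],
    [0, 0, 0.04],
    [0, 0, 0],
  ],
  rot=[
    [0, 0, 0],
    [0, 0, 0],
    [0, 0, 0],
  ],
  fingers=[10, 10, 10],
)

```text
time_s: 10.62
eef_pos: [0.5934, -0.3563, 0.1296]
tcp_rot: [3.05, 0.751, 0.0]
wrist_force: [0.5, -0.0, -0.9]
width: 0.18
grasp_force: 39.2
```

Call:
drive_tool(
  dp=[
    [0, 0, 0.05],
    [0, 0, 0],
  ],
  rot=[
    [0, 0, 0],
    [0, 0, 0],
  ],
  fingers=[10, 10],
)

```text
time_s: 10.88
eef_pos: [0.5936, -0.3564, 0.1287]
tcp_rot: [3.05, 0.751, 0.001]
wrist_force: [-0.9, 0.3, 3.9]
width: 0.181
grasp_force: 39.7
```

Call:
drive_tool(
  dp=[
    [0, 0, 0],
    [0, 0, 0],
    [0, 0, 0],
    [0, 0, -0.4],
    [0, 0, -1],
    [0, 0, -1],
    [0, 0, -1],
    [0, 0, -1],
    [0, 0, -0.6],
    [0, 0, 0],
  ],
  rot=[
    [0, 0, 0],
    [0, 0, 0],
    [0, 0, 0],
    [0, 0, 0],
    [0, 0, 0],
    [0, 0, 0],
    [0, 0, 0],
    [0, 0, 0],
    [0, 0, 0],
    [0, 0, 0],
  ],
  fingers=[45, 45, 45, 45, 60, 70, 75, 75, 75, 75],
)

```text
time_s: 12.12
eef_pos: [0.5938, -0.3566, 0.2544]
tcp_rot: [3.049, 0.751, 0.002]
wrist_force: [-1.1, -0.0, 0.1]
width: 0.873
grasp_force: 0.0
```

Call:
drive_tool(
  dp=[
    [0.4, -1, 0],
    [0.4, -1, 0],
    [0.4, -1, 0],
    [0.4, -1, 0],
    [0.4, -1, 0],
    [0.4, -1, 0],
    [0.4, -1, 0],
    [0.4, -1, 0],
    [0.4, -1, 0],
    [0.4, -1, 0],
    [0.4, -1, 0],
    [0.4, -1, 0],
    [0.4, -1, 0],
    [0.4, -1, 0],
    [0.4, -1, 0],
    [0.4, -1, 0],
    [0.4, -1, 0],
    [0, 0, 0],
    [0, 0, 0],
  ],
  rot=[
    [0, 0, 0],
    [0, 0, 0],
    [0, 0, 0],
    [0, 0, 0],
    [0, 0, 0],
    [0, 0, 0],
    [0, 0, 0],
    [0, 0, 0],
    [0, 0, 0],
    [0, 0, 0],
    [0, 0, 0],
    [0, 0, 0],
    [0, 0, 0],
    [0, 0, 0],
    [0, 0, 0],
    [0, 0, 0],
    [0, 0, 0],
    [0, 0, 0],
    [0, 0, 0],
  ],
  fingers=[75, 75, 75, 75, 75, 75, 75, 75, 75, 75, 75, 75, 75, 75, 75, 75, 75, 75, 75],
)

```text
time_s: 14.5
eef_pos: [0.5464, 0.0991, 0.2532]
tcp_rot: [3.05, 0.752, -0.0]
wrist_force: [0.6, -0.4, -0.2]
width: 0.88
grasp_force: 0.0
```

```bash
python3 - <<'E'
from h import *
f=snap("wrist","w3"); t=snap("top","t3")
for n,g in (("w",f),("t",t)):
    p=cloud(g).reshape(-1,3)
    def s(x,y,r,a,b,m):
        k=(abs(p[:,0]-x)<r)&(abs(p[:,1]-y)<r)&(p[:,2]>a)&(p[:,2]<b); q=p[k]
        if len(q)>5: print(n,m,q.mean(0).round(4),(q.min(0)+q.max(0))[:2]/2,np.ptp(q,axis=0)[:2].round(3),len(q))
    s(.546,.206,.04,.143,.16,"can");s(.5930,-.356,.03,.12,.135,"bottle collar");s(.447,.217,.025,.015,.03,"bung")
go(.546,.206,.26)
E
```

```text
w can [0.5485 0.2096 0.1495] [0.54667571 0.21081011] [0.046 0.046] 4413
w bung [0.448  0.2195 0.0198] [0.44709088 0.22010704] [0.028 0.029] 663
t bottle collar [ 0.5925 -0.3568  0.1279] [ 0.5926226  -0.35789407] [0.017 0.018] 54
t bung [0.4472 0.2181 0.0206] [0.44792132 0.21811084] [0.026 0.027] 132
t 14.6 pos [0.5466 0.0986 0.2532] yaw 27.63 tilt [-0.     -0.0002] w 75.0 g 0.0
units to (0.546, 0.206, 0.26) [ 1.97 -3.82 -0.27]
```

View pics/w3.png

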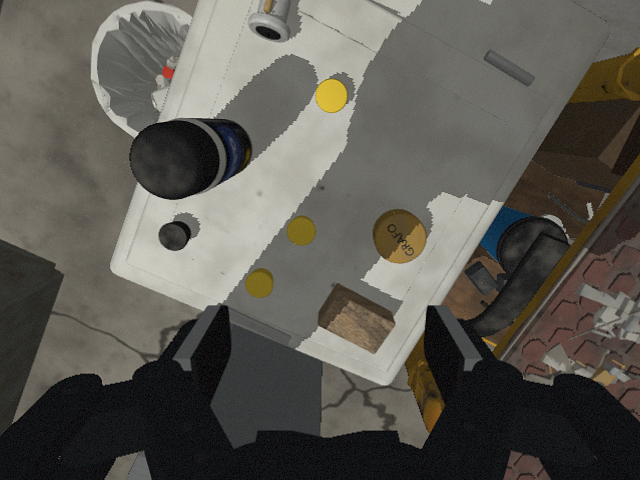

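The bottle stands within about 2 mm of its mark. The can is at (175,158) in the wrist view, which gives (0.546, 0.210).

Call:
drive_tool(
  dp=[
    [0.51, -0.98, 0],
    [0.51, -0.98, 0],
    [0.51, -0.98, 0],
    [0.51, -0.98, 0],
    [0, 0, 0],
    [0, 0, 0],
  ],
  rot=[
    [0, 0, 0],
    [0, 0, 0],
    [0, 0, 0],
    [0, 0, 0],
    [0, 0, 0],
    [0, 0, 0],
  ],
  fingers=[75, 75, 75, 75, 75, 75],
)

```text
time_s: 15.35
eef_pos: [0.5464, 0.2087, 0.2532]
tcp_rot: [3.05, 0.75, -0.0]
wrist_force: [0.6, 0.0, 0.3]
width: 0.877
grasp_force: 0.0
```

```bash
python3 - <<'E'
from h import *
go(.5465,.21,.125)
E
```

```text
t 15.35 pos [0.5464 0.2087 0.2532] yaw 27.64 tilt [-0.0002 -0.0003] w 74.9 g 0.0
units to (0.5465, 0.21, 0.125) [ 0.03 -0.04  5.13]
```

Call:
drive_tool(
  dp=[
    [0.03, -0.04, 0.8],
    [0, 0, 1],
    [0, 0, 1],
    [0, 0, 1],
    [0, 0, 0.8],
    [0, 0, 0.5],
    [0, 0, 0],
    [0, 0, 0],
    [0, 0, 0],
    [0, 0, 0],
    [0, 0, 0],
    [0, 0, 0],
    [0, 0, 0],
  ],
  rot=[
    [0, 0, 0],
    [0, 0, 0],
    [0, 0, 0],
    [0, 0, 0],
    [0, 0, 0],
    [0, 0, 0],
    [0, 0, 0],
    [0, 0, 0],
    [0, 0, 0],
    [0, 0, 0],
    [0, 0, 0],
    [0, 0, 0],
    [0, 0, 0],
  ],
  fingers=[75, 75, 75, 75, 75, 75, 75, 40, 40, 40, 40, 40, 40],
  newtons=50,
)

```text
time_s: 16.98
eef_pos: [0.5472, 0.2109, 0.127]
tcp_rot: [-3.05, -0.751, -0.003]
wrist_force: [-0.3, -1.0, 8.5]
width: 0.538
grasp_force: 51.0
```

Call:
drive_tool(
  dp=[
    [0, 0, -0.3],
    [0, 0, -0.7],
    [0, 0, -1],
    [0, 0, -1],
    [0, 0, -1],
    [0, 0, -1],
    [0, 0, -0.6],
    [0, 0, 0],
  ],
  rot=[
    [0, 0, 0],
    [0, 0, 0],
    [0, 0, 0],
    [0, 0, 0],
    [0, 0, 0],
    [0, 0, 0],
    [0, 0, 0],
    [0, 0, 0],
  ],
  fingers=[40, 40, 40, 40, 40, 40, 40, 40],
)

```text
time_s: 17.98
eef_pos: [0.5468, 0.2109, 0.2667]
tcp_rot: [-3.05, -0.751, -0.003]
wrist_force: [0.1, -0.3, -2.6]
width: 0.54
grasp_force: 52.0
```

```bash
python3 - <<'E'
from h import *
go(.655,-.3234,.265)
f=snap("wrist","w4")
E
```

```text
t 17.975 pos [0.5468 0.2109 0.2667] yaw 27.67 tilt [0.0017 0.0005] w 46.1 g 51.97105663843104
units to (0.655, -0.3234, 0.265) [-6.09 20.94  0.07]
```

View pics/w4.png

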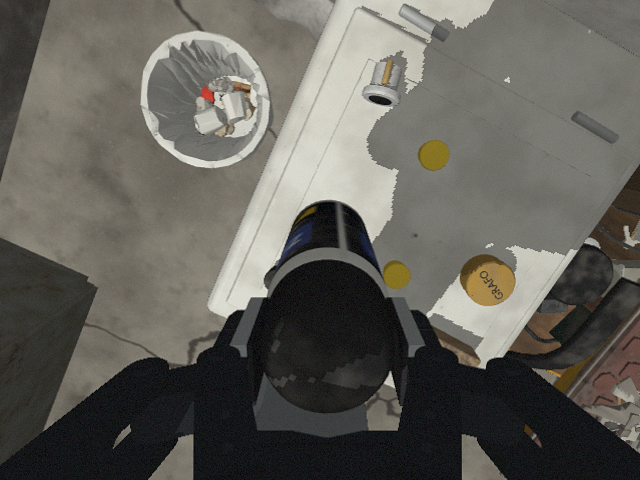

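The can hangs straight and centred in the grip at (325,330). I'll carry it over to the mark by the tall post.

Call:
drive_tool(
  dp=[
    [-0.28, 0.95, -0.1],
    [-0.28, 0.95, 0],
    [-0.28, 0.95, 0],
    [-0.28, 0.95, 0],
    [-0.28, 0.95, 0],
    [-0.28, 0.95, 0],
    [-0.28, 0.95, 0],
    [-0.28, 0.95, 0],
    [-0.28, 0.95, 0],
    [-0.28, 0.95, 0],
    [-0.28, 0.95, 0],
    [-0.28, 0.95, 0],
    [-0.28, 0.95, 0],
    [-0.28, 0.95, 0],
    [-0.28, 0.95, 0],
    [-0.28, 0.95, 0],
    [-0.28, 0.95, 0],
    [-0.28, 0.95, 0],
    [-0.28, 0.95, 0],
    [-0.28, 0.95, 0],
  ],
  rot=[
    [0, 0, 0],
    [0, 0, 0],
    [0, 0, 0],
    [0, 0, 0],
    [0, 0, 0],
    [0, 0, 0],
    [0, 0, 0],
    [0, 0, 0],
    [0, 0, 0],
    [0, 0, 0],
    [0, 0, 0],
    [0, 0, 0],
    [0, 0, 0],
    [0, 0, 0],
    [0, 0, 0],
    [0, 0, 0],
    [0, 0, 0],
    [0, 0, 0],
    [0, 0, 0],
    [0, 0, 0],
  ],
  fingers=[40, 40, 40, 40, 40, 40, 40, 40, 40, 40, 40, 40, 40, 40, 40, 40, 40, 40, 40, 40],
)

```text
time_s: 20.52
eef_pos: [0.6433, -0.2766, 0.2682]
tcp_rot: [-3.05, -0.751, 0.0]
wrist_force: [0.1, 0.4, -2.2]
width: 0.535
grasp_force: 52.0
```

Call:
drive_tool(
  dp=[
    [-0.28, 0.95, 0],
    [-0.2, 0.9, 0],
    [0, 0, 0],
    [0, 0, 0],
  ],
  rot=[
    [0, 0, 0],
    [0, 0, 0],
    [0, 0, 0],
    [0, 0, 0],
  ],
  fingers=[40, 40, 40, 40],
)

```text
time_s: 21.02
eef_pos: [0.6538, -0.3214, 0.2681]
tcp_rot: [-3.05, -0.751, 0.0]
wrist_force: [-0.5, 0.4, -2.2]
width: 0.541
grasp_force: 52.1
```

```bash
python3 - <<'E'
from h import *
go(.655,-.3234,.172)
E
```

```text
t 21.025 pos [ 0.6538 -0.3214  0.2681] yaw 27.66 tilt [-0.0003  0.0005] w 46.2 g 52.1250765244622
units to (0.655, -0.3234, 0.172) [0.01 0.09 3.84]
```

Call:
drive_tool(
  dp=[
    [0, 0.09, 0.5],
    [0, 0, 1],
    [0, 0, 1],
    [0, 0, 0.6],
    [0, 0, 0.4],
    [0, 0, 0.2],
    [0, 0, 0.1],
    [0, 0, 0],
  ],
  rot=[
    [0, 0, 0],
    [0, 0, 0],
    [0, 0, 0],
    [0, 0, 0],
    [0, 0, 0],
    [0, 0, 0],
    [0, 0, 0],
    [0, 0, 0],
  ],
  fingers=[40, 40, 40, 40, 40, 40, 40, 40],
)

```text
time_s: 22.02
eef_pos: [0.6551, -0.3236, 0.1737]
tcp_rot: [3.05, 0.751, 0.001]
wrist_force: [-0.0, 0.7, -1.9]
width: 0.54
grasp_force: 52.1
```

Call:
drive_tool(
  dp=[
    [0, 0, 0.06],
    [0, 0, 0.04],
    [0, 0, 0],
  ],
  rot=[
    [0, 0, 0],
    [0, 0, 0],
    [0, 0, 0],
  ],
  fingers=[40, 40, 40],
)

```text
time_s: 22.4
eef_pos: [0.6554, -0.3238, 0.1721]
tcp_rot: [3.049, 0.751, 0.002]
wrist_force: [-1.0, 0.2, 7.6]
width: 0.537
grasp_force: 53.5
```

Call:
drive_tool(
  dp=[
    [0, 0, 0],
    [0, 0, 0],
    [0, 0, 0],
    [0, 0, -0.4],
    [0, 0, -1],
    [0, 0, -1],
    [0, 0, -1],
    [0, 0, -0.6],
    [0, 0, 0],
  ],
  rot=[
    [0, 0, 0],
    [0, 0, 0],
    [0, 0, 0],
    [0, 0, 0],
    [0, 0, 0],
    [0, 0, 0],
    [0, 0, 0],
    [0, 0, 0],
    [0, 0, 0],
  ],
  fingers=[72, 72, 72, 72, 72, 72, 72, 72, 72],
)

```text
time_s: 23.52
eef_pos: [0.6553, -0.3237, 0.272]
tcp_rot: [3.049, 0.751, 0.002]
wrist_force: [-0.5, -0.7, -0.1]
width: 0.843
grasp_force: 0.0
```

Call:
drive_tool(
  dp=[
    [0.2, -1, 0],
    [0.2, -1, 0],
    [0.2, -1, 0],
    [0.2, -1, 0],
    [0.2, -1, 0],
    [0.2, -1, 0],
    [0.2, -1, 0.2],
    [0.2, -1, 0.2],
    [0.2, -1, 0.2],
    [0.2, -1, 0.2],
    [0.2, -1, 0.2],
    [0.2, -1, 0.2],
    [0.2, -1, 0.2],
    [0.1, -1, 0.2],
    [0, 0, 0],
    [0, 0, 0],
  ],
  rot=[
    [0, 0, 0],
    [0, 0, 0],
    [0, 0, 0],
    [0, 0, 0],
    [0, 0, 0],
    [0, 0, 0],
    [0, 0, 0],
    [0, 0, 0],
    [0, 0, 0],
    [0, 0, 0],
    [0, 0, 0],
    [0, 0, 0],
    [0, 0, 0],
    [0, 0, 0],
    [0, 0, 0],
    [0, 0, 0],
  ],
  fingers=[72, 72, 72, 72, 72, 72, 72, 72, 72, 72, 72, 72, 72, 72, 72, 72],
)

```text
time_s: 25.52
eef_pos: [0.5523, 0.0179, 0.2308]
tcp_rot: [3.05, 0.752, 0.0]
wrist_force: [0.1, 0.1, -0.4]
width: 0.847
grasp_force: 0.0
```

```bash
python3 - <<'E'
from h import *
t=snap("top","t5"); p=cloud(t).reshape(-1,3)
def s(x,y,r,a,b,m):
    k=(abs(p[:,0]-x)<r)&(abs(p[:,1]-y)<r)&(p[:,2]>a)&(p[:,2]<b); q=p[k]
    if len(q)>5: print(m,q.mean(0).round(4),(q.min(0)+q.max(0))[:2]/2,np.ptp(q,axis=0)[:2].round(3),len(q))
s(.655,-.3234,.035,.19,.2,"can");s(.5930,-.356,.03,.12,.135,"bottle collar")
go(.552,.020,.10)
E
```

```text
can [ 0.6544 -0.3253  0.195 ] [ 0.65417344 -0.32579053] [0.043 0.043] 385
bottle collar [ 0.5924 -0.356   0.1281] [ 0.59267346 -0.35738356] [0.017 0.018] 57
t 25.575 pos [0.5524 0.0176 0.2308] yaw 27.66 tilt [ 0.0003 -0.0001] w 72.0 g 0.0
units to (0.552, 0.02, 0.1) [ 0.03 -0.09  5.23]
```

Call:
drive_tool(
  dp=[
    [0.03, -0.09, 0.6],
    [0, 0, 1],
    [0, 0, 1],
    [0, 0, 1],
    [0, 0, 1],
    [0, 0, 1],
    [0, 0, 1],
    [0, 0, 1],
    [0, 0, 0.6],
    [0, 0, 0.38],
    [0, 0, 0],
    [0, 0, 0],
  ],
  rot=[
    [0, 0, 0],
    [0, 0, 0],
    [0, 0, 0],
    [0, 0, 0],
    [0, 0, 0],
    [0, 0, 0],
    [0, 0, 0],
    [0, 0, 0],
    [0, 0, 0],
    [0, 0, 0],
    [0, 0, 0],
    [0, 0, 0],
  ],
  fingers=[72, 72, 72, 72, 72, 72, 72, 72, 72, 72, 72, 72],
  newtons=40,
)

```text
time_s: 27.08
eef_pos: [0.5522, 0.0201, 0.0169]
tcp_rot: [3.05, 0.751, 0.001]
wrist_force: [-0.0, -0.5, 0.5]
width: 0.847
grasp_force: 0.0
```

Call:
drive_tool(
  dp=[
    [0, 0, 0],
    [0, 0, 0],
    [0, 0, 0],
    [0, 0, 0],
    [0, 0, 0],
    [0, 0, 0],
  ],
  rot=[
    [0, 0, 0],
    [0, 0, 0],
    [0, 0, 0],
    [0, 0, 0],
    [0, 0, 0],
    [0, 0, 0],
  ],
  fingers=[40, 40, 40, 40, 40, 40],
)

```text
time_s: 27.82
eef_pos: [0.5522, 0.0202, 0.0172]
tcp_rot: [3.05, 0.751, 0.002]
wrist_force: [-1.8, -0.1, 11.0]
width: 0.579
grasp_force: 39.8
```

Call:
drive_tool(
  dp=[
    [0, 0, -0.3],
    [0, 0, -0.7],
    [0, 0, -1],
    [0, 0, -1],
    [0, 0, -1],
    [0, 0, -1],
    [0, 0, -1],
    [0, 0, -1],
    [0, 0, 0],
  ],
  rot=[
    [0, 0, 0],
    [0, 0, 0],
    [0, 0, 0],
    [0, 0, 0],
    [0, 0, 0],
    [0, 0, 0],
    [0, 0, 0],
    [0, 0, 0],
    [0, 0, 0],
  ],
  fingers=[40, 40, 40, 40, 40, 40, 40, 40, 40],
)

```text
time_s: 28.95
eef_pos: [0.5527, 0.0202, 0.1939]
tcp_rot: [3.049, 0.751, 0.006]
wrist_force: [-0.2, -0.3, -1.6]
width: 0.573
grasp_force: 41.5
```

```bash
python3 - <<'E'
from h import *
go(.5308,-.3882,.19)
f=snap("wrist","w5")
E
```

```text
t 28.95 pos [0.5527 0.0202 0.1939] yaw 27.67 tilt [ 0.0042 -0.0003] w 48.9 g 41.51749849319458
units to (0.5308, -0.3882, 0.19) [-8.36 14.06  0.16]
```

View pics/w5.png

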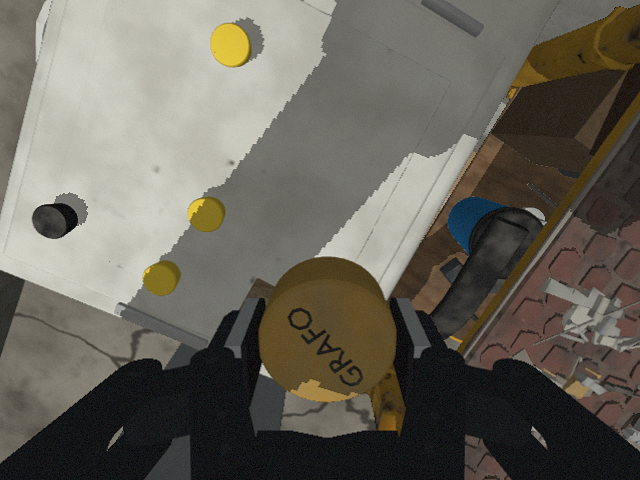

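The tin is held level and centred at (328,330). Now the third mark.

Call:
drive_tool(
  dp=[
    [-0.6, 1, 0],
    [-0.6, 1, 0],
    [-0.6, 1, 0],
    [-0.6, 1, 0],
    [-0.6, 1, 0],
    [-0.6, 1, 0],
    [-0.6, 1, 0],
    [-0.6, 1, 0],
    [-0.6, 1, 0],
    [-0.6, 1, 0],
    [-0.6, 1, 0],
    [-0.6, 1, 0],
    [-0.6, 1, 0],
    [-0.55, 1, 0],
    [0, 0, 0],
    [0, 0, 0],
  ],
  rot=[
    [0, 0, 0],
    [0, 0, 0],
    [0, 0, 0],
    [0, 0, 0],
    [0, 0, 0],
    [0, 0, 0],
    [0, 0, 0],
    [0, 0, 0],
    [0, 0, 0],
    [0, 0, 0],
    [0, 0, 0],
    [0, 0, 0],
    [0, 0, 0],
    [0, 0, 0],
    [0, 0, 0],
    [0, 0, 0],
  ],
  fingers=[40, 40, 40, 40, 40, 40, 40, 40, 40, 40, 40, 40, 40, 40, 40, 40],
)

```text
time_s: 31.0
eef_pos: [0.5291, -0.3859, 0.1906]
tcp_rot: [-3.049, -0.751, 0.001]
wrist_force: [-0.8, 0.1, -0.4]
width: 0.569
grasp_force: 41.6
```

```bash
python3 - <<'E'
from h import *
go(.5308,-.3882,.062)
E
```

```text
t 31.0 pos [ 0.5291 -0.3859  0.1906] yaw 27.66 tilt [-0.0011  0.0012] w 48.6 g 41.585694551467896
units to (0.5308, -0.3882, 0.062) [0.02 0.12 5.14]
```

Call:
drive_tool(
  dp=[
    [0.02, 0.12, 0.6],
    [0, 0, 1],
    [0, 0, 1],
    [0, 0, 1],
    [0, 0, 0.7],
    [0, 0, 0.4],
    [0, 0, 0.2],
    [0, 0, 0.1],
    [0, 0, 0],
  ],
  rot=[
    [0, 0, 0],
    [0, 0, 0],
    [0, 0, 0],
    [0, 0, 0],
    [0, 0, 0],
    [0, 0, 0],
    [0, 0, 0],
    [0, 0, 0],
    [0, 0, 0],
  ],
  fingers=[40, 40, 40, 40, 40, 40, 40, 40, 40],
)

```text
time_s: 32.12
eef_pos: [0.5315, -0.3893, 0.0667]
tcp_rot: [3.05, 0.751, 0.001]
wrist_force: [-0.0, -0.5, -0.5]
width: 0.573
grasp_force: 41.6
```

Call:
drive_tool(
  dp=[
    [0, 0, 0.04],
    [0, 0, 0.03],
    [0, 0, 0],
  ],
  rot=[
    [0, 0, 0],
    [0, 0, 0],
    [0, 0, 0],
  ],
  fingers=[40, 40, 40],
)

```text
time_s: 32.5
eef_pos: [0.5313, -0.3892, 0.0646]
tcp_rot: [3.05, 0.751, 0.0]
wrist_force: [-0.8, 0.3, -1.0]
width: 0.577
grasp_force: 41.6
```

Call:
drive_tool(
  dp=[
    [0, 0, 0.06],
    [0, 0, 0.04],
    [0, 0, 0],
  ],
  rot=[
    [0, 0, 0],
    [0, 0, 0],
    [0, 0, 0],
  ],
  fingers=[40, 40, 40],
)

```text
time_s: 32.88
eef_pos: [0.5313, -0.3891, 0.0622]
tcp_rot: [3.05, 0.751, -0.0]
wrist_force: [-2.1, 0.5, 4.2]
width: 0.572
grasp_force: 42.2
```

Call:
drive_tool(
  dp=[
    [0, 0, 0],
    [0, 0, 0],
    [0, 0, 0],
    [0, 0, -0.4],
    [0, 0, -1],
    [0, 0, -1],
    [0, 0, -1],
    [0, 0, -1],
    [0, 0, -1],
    [0, 0, 0],
  ],
  rot=[
    [0, 0, 0],
    [0, 0, 0],
    [0, 0, 0],
    [0, 0, 0],
    [0, 0, 0],
    [0, 0, 0],
    [0, 0, 0],
    [0, 0, 0],
    [0, 0, 0],
    [0, 0, 0],
  ],
  fingers=[72, 72, 72, 72, 72, 72, 72, 72, 60, 60],
)

```text
time_s: 34.12
eef_pos: [0.5321, -0.3898, 0.1998]
tcp_rot: [3.047, 0.75, 0.004]
wrist_force: [0.9, 0.8, -0.6]
width: 0.699
grasp_force: 0.0
```

Call:
drive_tool(
  dp=[
    [0.36, -1, 0],
    [0.36, -1, 0],
    [0.36, -1, 0],
    [0.36, -1, 0],
    [0.36, -1, 0],
    [0.36, -1, 0],
    [0.36, -1, 0],
    [0.36, -1, 0],
    [0.36, -1, 0],
    [0.36, -1, 0],
    [0.36, -1, 0],
    [0.36, -1, 0],
    [0.36, -1, 0],
    [0.36, -1, 0],
    [0.36, -1, 0],
    [0.36, -1, 0],
    [0.36, -1, 0],
    [0.36, -1, 0],
    [0.36, -1, 0],
    [0.36, -1, 0],
  ],
  rot=[
    [0, 0, 0],
    [0, 0, 0],
    [0, 0, 0],
    [0, 0, 0],
    [0, 0, 0],
    [0, 0, 0],
    [0, 0, 0],
    [0, 0, 0],
    [0, 0, 0],
    [0, 0, 0],
    [0, 0, 0],
    [0, 0, 0],
    [0, 0, 0],
    [0, 0, 0],
    [0, 0, 0],
    [0, 0, 0],
    [0, 0, 0],
    [0, 0, 0],
    [0, 0, 0],
    [0, 0, 0],
  ],
  fingers=[55, 55, 55, 55, 55, 55, 55, 55, 55, 55, 55, 55, 55, 55, 55, 55, 55, 55, 55, 55],
)

```text
time_s: 36.62
eef_pos: [0.458, 0.1384, 0.197]
tcp_rot: [-3.05, -0.751, 0.0]
wrist_force: [0.5, -0.0, 0.4]
width: 0.643
grasp_force: 0.0
```

Call:
drive_tool(
  dp=[
    [0.36, -1, 0],
    [0.36, -1, 0],
    [0.36, -1, 0],
    [0, 0, 0],
    [0, 0, 0],
  ],
  rot=[
    [0, 0, 0],
    [0, 0, 0],
    [0, 0, 0],
    [0, 0, 0],
    [0, 0, 0],
  ],
  fingers=[55, 55, 55, 55, 55],
)

```text
time_s: 37.25
eef_pos: [0.4473, 0.216, 0.1969]
tcp_rot: [3.05, 0.752, -0.001]
wrist_force: [0.6, -0.4, -0.3]
width: 0.644
grasp_force: 0.0
```

```bash
python3 - <<'E'
from h import *
t=snap("top","t6"); p=cloud(t).reshape(-1,3)
def s(x,y,r,a,b,m):
    k=(abs(p[:,0]-x)<r)&(abs(p[:,1]-y)<r)&(p[:,2]>a)&(p[:,2]<b); q=p[k]
    if len(q)>5: print(m,q.mean(0).round(4),(q.min(0)+q.max(0))[:2]/2,np.ptp(q,axis=0)[:2].round(3),len(q))
s(.655,-.3234,.035,.19,.2,"can");s(.5930,-.356,.03,.12,.135,"bottle collar");s(.531,-.388,.035,.068,.08,"tin")
go(.4475,.219,.0145)
E
```

```text
can [ 0.6543 -0.3251  0.195 ] [ 0.6541405  -0.32557146] [0.044 0.044] 384
bottle collar [ 0.5922 -0.3561  0.1284] [ 0.59280562 -0.3573288 ] [0.017 0.018] 54
tin [ 0.5307 -0.3899  0.0736] [ 0.53049666 -0.38986567] [0.047 0.049] 425
t 37.3 pos [0.4475 0.2158 0.197 ] yaw 27.66 tilt [-0.0002 -0.0002] w 54.9 g 0.0
units to (0.4475, 0.219, 0.0145) [ 0.06 -0.11  7.3 ]
```

Call:
drive_tool(
  dp=[
    [0.06, -0.11, 0.6],
    [0, 0, 1],
    [0, 0, 1],
    [0, 0, 1],
    [0, 0, 1],
    [0, 0, 1],
    [0, 0, 0.8],
    [0, 0, 0.5],
    [0, 0, 0.38],
    [0, 0, 0],
    [0, 0, 0],
  ],
  rot=[
    [0, 0, 0],
    [0, 0, 0],
    [0, 0, 0],
    [0, 0, 0],
    [0, 0, 0],
    [0, 0, 0],
    [0, 0, 0],
    [0, 0, 0],
    [0, 0, 0],
    [0, 0, 0],
    [0, 0, 0],
  ],
  fingers=[55, 55, 55, 55, 55, 55, 55, 55, 55, 55, 55],
  newtons=30,
)

```text
time_s: 38.67
eef_pos: [0.448, 0.2195, 0.0154]
tcp_rot: [-3.05, -0.751, -0.001]
wrist_force: [-0.6, -0.0, 1.0]
width: 0.642
grasp_force: 0.0
```

Call:
drive_tool(
  dp=[
    [0, 0, 0],
    [0, 0, 0],
    [0, 0, 0],
    [0, 0, 0],
    [0, 0, 0],
    [0, 0, 0],
  ],
  rot=[
    [0, 0, 0],
    [0, 0, 0],
    [0, 0, 0],
    [0, 0, 0],
    [0, 0, 0],
    [0, 0, 0],
  ],
  fingers=[15, 15, 15, 15, 15, 15],
)

```text
time_s: 39.42
eef_pos: [0.448, 0.2195, 0.0156]
tcp_rot: [-3.05, -0.751, -0.001]
wrist_force: [-1.6, -0.4, 8.1]
width: 0.324
grasp_force: 29.0
```

Call:
drive_tool(
  dp=[
    [0, 0, -0.3],
    [0, 0, -0.7],
    [0, 0, -1],
    [0, 0, -1],
    [0, 0, -1],
    [0, 0, -1],
    [0, 0, -1],
    [0, 0, -1],
    [0, 0, 0],
  ],
  rot=[
    [0, 0, 0],
    [0, 0, 0],
    [0, 0, 0],
    [0, 0, 0],
    [0, 0, 0],
    [0, 0, 0],
    [0, 0, 0],
    [0, 0, 0],
    [0, 0, 0],
  ],
  fingers=[15, 15, 15, 15, 15, 15, 15, 15, 15],
)

```text
time_s: 40.55
eef_pos: [0.4485, 0.2196, 0.192]
tcp_rot: [-3.05, -0.751, -0.006]
wrist_force: [0.4, -0.2, -0.4]
width: 0.321
grasp_force: 29.7
```

```bash
python3 - <<'E'
from h import *
go(.4686,-.421,.19)
f=snap("wrist","w6")
E
```

```text
t 40.55 pos [0.4485 0.2196 0.192 ] yaw 27.67 tilt [0.0034 0.0011] w 27.4 g 29.673805832862854
units to (0.4686, -0.421, 0.19) [-11.19  23.07   0.06]
```

View pics/w6.png

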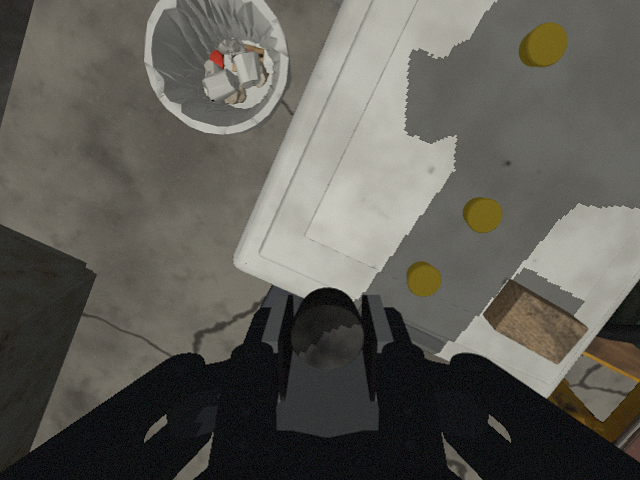

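The bung is held level at (328,335), and the three yellow ones haven't moved. I'll carry it to the last mark.

Call:
drive_tool(
  dp=[
    [-0.48, 1, 0],
    [-0.48, 1, 0],
    [-0.48, 1, 0],
    [-0.48, 1, 0],
    [-0.48, 1, 0],
    [-0.48, 1, 0],
    [-0.48, 1, 0],
    [-0.48, 1, 0],
    [-0.48, 1, 0],
    [-0.48, 1, 0],
    [-0.48, 1, 0],
    [-0.48, 1, 0],
    [-0.48, 1, 0],
    [-0.48, 1, 0],
    [-0.48, 1, 0],
    [-0.48, 1, 0],
    [-0.48, 1, 0],
    [-0.48, 1, 0],
    [-0.48, 1, 0],
    [-0.48, 1, 0],
  ],
  rot=[
    [0, 0, 0],
    [0, 0, 0],
    [0, 0, 0],
    [0, 0, 0],
    [0, 0, 0],
    [0, 0, 0],
    [0, 0, 0],
    [0, 0, 0],
    [0, 0, 0],
    [0, 0, 0],
    [0, 0, 0],
    [0, 0, 0],
    [0, 0, 0],
    [0, 0, 0],
    [0, 0, 0],
    [0, 0, 0],
    [0, 0, 0],
    [0, 0, 0],
    [0, 0, 0],
    [0, 0, 0],
  ],
  fingers=[15, 15, 15, 15, 15, 15, 15, 15, 15, 15, 15, 15, 15, 15, 15, 15, 15, 15, 15, 15],
)

```text
time_s: 43.1
eef_pos: [0.4668, -0.3354, 0.1891]
tcp_rot: [-3.049, -0.751, 0.001]
wrist_force: [-0.0, -0.1, -0.4]
width: 0.32
grasp_force: 29.7
```

Call:
drive_tool(
  dp=[
    [-0.5, 1, 0],
    [-0.5, 1, 0],
    [-0.5, 1, 0],
    [0, 0, 0],
    [0, 0, 0],
  ],
  rot=[
    [0, 0, 0],
    [0, 0, 0],
    [0, 0, 0],
    [0, 0, 0],
    [0, 0, 0],
  ],
  fingers=[15, 15, 15, 15, 15],
)

```text
time_s: 43.72
eef_pos: [0.4685, -0.4179, 0.1893]
tcp_rot: [-3.049, -0.751, 0.001]
wrist_force: [0.2, 0.2, 1.1]
width: 0.323
grasp_force: 29.7
```

```bash
python3 - <<'E'
from h import *
go(.4686,-.421,.062)
E
```

```text
t 43.725 pos [ 0.4685 -0.4179  0.1893] yaw 27.66 tilt [-0.001   0.0013] w 27.6 g 29.708482325077057
units to (0.4686, -0.421, 0.062) [-0.05  0.12  5.09]
```

Call:
drive_tool(
  dp=[
    [-0.05, 0.12, 0.6],
    [0, 0, 1],
    [0, 0, 1],
    [0, 0, 1],
    [0, 0, 0.7],
    [0, 0, 0.4],
    [0, 0, 0.2],
    [0, 0, 0.1],
    [0, 0, 0.05],
    [0, 0, 0],
  ],
  rot=[
    [0, 0, 0],
    [0, 0, 0],
    [0, 0, 0],
    [0, 0, 0],
    [0, 0, 0],
    [0, 0, 0],
    [0, 0, 0],
    [0, 0, 0],
    [0, 0, 0],
    [0, 0, 0],
  ],
  fingers=[15, 15, 15, 15, 15, 15, 15, 15, 15, 15],
)

```text
time_s: 44.98
eef_pos: [0.4693, -0.4221, 0.0641]
tcp_rot: [3.05, 0.751, 0.0]
wrist_force: [-0.2, -0.2, -1.1]
width: 0.321
grasp_force: 29.7
```

Call:
drive_tool(
  dp=[
    [0, 0, 0.05],
    [0, 0, 0.03],
    [0, 0, 0],
  ],
  rot=[
    [0, 0, 0],
    [0, 0, 0],
    [0, 0, 0],
  ],
  fingers=[15, 15, 15],
)

```text
time_s: 45.35
eef_pos: [0.4692, -0.422, 0.0618]
tcp_rot: [-3.05, -0.751, -0.0]
wrist_force: [-0.4, -0.0, -0.4]
width: 0.325
grasp_force: 29.7
```

Call:
drive_tool(
  dp=[
    [0, 0, 0.05],
    [0, 0, 0],
  ],
  rot=[
    [0, 0, 0],
    [0, 0, 0],
  ],
  fingers=[15, 15],
)

```text
time_s: 45.6
eef_pos: [0.4693, -0.422, 0.0607]
tcp_rot: [3.05, 0.751, 0.0]
wrist_force: [-1.1, 0.4, 4.5]
width: 0.318
grasp_force: 30.1
```

Contact. I'll release it, rise, and back off towards the lid so the top camera can see everything.

Call:
drive_tool(
  dp=[
    [0, 0, 0],
    [0, 0, 0],
    [0, 0, 0],
    [0, 0, -0.4],
    [0, 0, -1],
    [0, 0, -1],
    [0, 0, -1],
    [0, 0, -1],
    [0, 0, -1],
    [0, -1, 0],
    [0, -1, 0],
    [0, -1, 0],
    [0, -1, 0],
    [0, -1, 0],
    [0, -1, 0],
    [0, -1, 0],
    [0, -1, 0],
    [0, 0, 0],
    [0, 0, 0],
  ],
  rot=[
    [0, 0, 0],
    [0, 0, 0],
    [0, 0, 0],
    [0, 0, 0],
    [0, 0, 0],
    [0, 0, 0],
    [0, 0, 0],
    [0, 0, 0],
    [0, 0, 0],
    [0, 0, 0],
    [0, 0, 0],
    [0, 0, 0],
    [0, 0, 0],
    [0, 0, 0],
    [0, 0, 0],
    [0, 0, 0],
    [0, 0, 0],
    [0, 0, 0],
    [0, 0, 0],
  ],
  fingers=[55, 55, 55, 55, 55, 55, 55, 55, 55, 55, 55, 55, 55, 55, 55, 55, 55, 55, 55],
)

```text
time_s: 47.98
eef_pos: [0.3768, -0.2454, 0.1961]
tcp_rot: [3.049, 0.751, 0.001]
wrist_force: [-0.1, -0.9, -0.0]
width: 0.647
grasp_force: 0.0
```

```bash
python3 - <<'E'
from h import *
t=snap("top","t7"); p=cloud(t).reshape(-1,3)
ax=np.array([np.cos(np.radians(27.66)),np.sin(np.radians(27.66))]); n=np.array([-ax[1],ax[0]])
def s(x,y,r,a,b,m):
    k=(abs(p[:,0]-x)<r)&(abs(p[:,1]-y)<r)&(p[:,2]>a)&(p[:,2]<b); q=p[k]
    if len(q)>5:
        e=q.mean(0)[:2]-[x,y]; print(m,q.mean(0).round(4),"err along/across mm",(1e3*e@ax).round(1),(1e3*e@n).round(1),np.ptp(q,axis=0)[:2].round(3))
s(.6548,-.3234,.035,.19,.2,"can");s(.5928,-.3558,.03,.12,.135,"bottle");s(.5307,-.3884,.035,.068,.08,"tin");s(.4686,-.421,.025,.058,.07,"bung")
s(.4518,.0136,.05,.02,.04,"block"); s(.665,.21,.03,.015,.05,"cam")
im=cv2.resize(t["frame"][145:310,365:485],None,fx=3.6,fy=3.6,interpolation=cv2.INTER_CUBIC); l=cv2.resize(t["frame"][150:310,130:290],(340,340))
l=cv2.copyMakeBorder(l,0,594-340,0,0,cv2.BORDER_CONSTANT)
cv2.imwrite("pics/end.png",np.hstack([im,l])[:,:,::-1])
E
```

```text
can [ 0.6546 -0.325   0.1948] err along/across mm -0.9 -1.3 [0.045 0.045]
bottle [ 0.5924 -0.356   0.1278] err along/across mm -0.4 -0.0 [0.017 0.018]
tin [ 0.5306 -0.3898  0.0736] err along/across mm -0.7 -1.2 [0.047 0.049]
bung [ 0.4683 -0.4239  0.0652] err along/across mm -1.6 -2.4 [0.028 0.029]
block [0.4513 0.013  0.0302] err along/across mm -0.7 -0.3 [0.044 0.07 ]
cam [0.6663 0.2137 0.0265] err along/across mm 2.9 2.6 [0.036 0.031]
```

View pics/end.png

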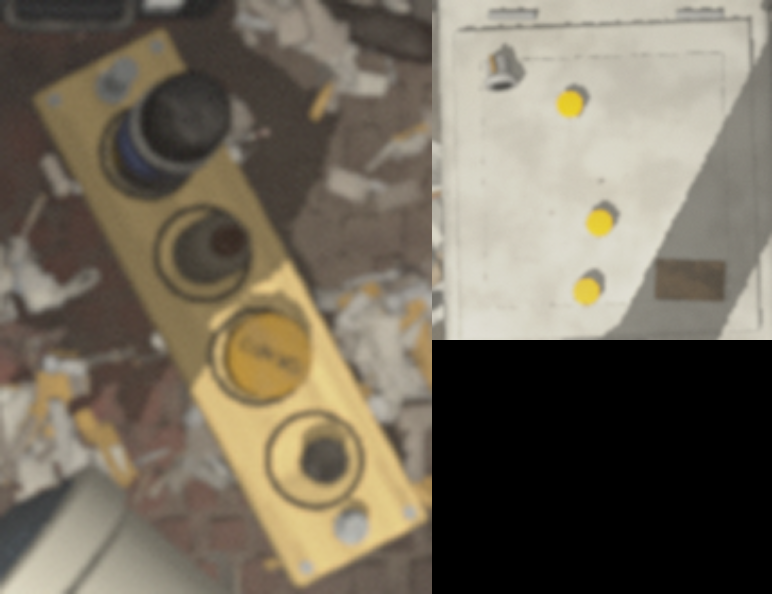

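The can (185,117), bottle (210,250), tin (268,352) and bung (325,458) all stand in their rings, within about 3 mm of the marks. The block and cam lock haven't moved.

```bash
python3 -c "
from cell import *
print(finish_job())"
```

```text
the job is handed in; nothing more can be done
None
```

I placed the spray can, bottle, tin and bung on their marks from the tall post to the short post, each within about 3 mm of centre by the top camera, and handed the job in at about 48 s; the block and cam lock haven't moved, and no verdict came back.

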